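# Run the inspection camera to its stop and hold its mast fully up

## Task

Wind the handwheel of the camera slide clockwise until the carriage touches its stop block, leaving the telescopic mast down while you do. Then take the camera head between the fingers so that its release button is squeezed in, draw the mast straight up past its first stop to its second stop, and finish still holding it there for the photograph: the mast is sprung and drops back if let go. Leave the carriage against its stop and do not disturb the loose parts lying about.

Things in the scene. Friction and masses are not known exactly. Their poses are not given: they have to be found in the camera images.
- rig: Fixed camera slide, an aluminium bed 100 x 260 mm, 12 mm thick, screwed down. Origin on the table surface, 35 mm from the bed's middle towards +y. z up; +y runs along the rails, from the handwheel (at y = -125 mm) past the carriage to the steel stop block (80 wide, 20 thick, its face at y = 68 mm, top 42 mm above the table); x is across the rails. Cassette transport (50 mm high, head block to 66 mm) beyond the stop.
- wheel (a joint): Angle of the handwheel, a flat dark steel disc 100 mm across, vertical axis, on a grey housing; top of the disc 69 mm above the table. Grows clockwise seen from above; ends at 18.85 rad, where the carriage touches the stop. At 0 the crank knob lies from the hub in the rig's +x direction. It stays where it is left; light to turn (about 2 N at the knob).
- wheel_hub (a point): Centre of the handwheel, on its axis at the disc's upper face, 69 mm above the table.
- crank_grip (a point): Point to grip on the crank knob: an upright black cylinder, 18 mm in diameter, standing 45 mm above the disc (from 69 to 114 mm above the table), 38 mm from the wheel's axis; the point is on its axis, 98 mm above the table. The knob spins freely on its own axis, so a gripper can carry it round in a circle without turning itself; its rubber bush gives up to 2.5 mm sideways (2 N per mm).
- carriage (a joint): Travel of the carriage (a grey block 78 x 56 mm) towards the stop (rig +y), in m, 20 mm per turn of the wheel; it touches the stop block at 0.060. Driven only by the wheel.
- camera_head: Black head block at the top of the mast: 28 mm along rig x, 26 mm along rig y, 45 mm high; origin at the middle of its underside, axes like the rig's. The underside is 100 mm above the table with the mast down and 5 mm above the mast's outer tube (26 mm in diameter). A 10 mm boom, its axis 10 mm above the underside, leads from it to +y, with a small camera 115 mm out; camera top 26 mm above the underside. Mast, head and camera weigh about 0.2 kg.
- head_grip (a point): Point to grip: on the mast axis inside the head block, 28 mm above its underside (128 mm above the table with the mast down), level with the release button. Pinch along rig x, one finger on the button and the other on the block's flat -x face: 36 mm wide, 30 mm with the button in.
- release (a joint): Release button, a steel disc 18 mm in diameter standing 8 mm out of the middle of the head's +x face, 28 mm above its underside. Value in m: 0 out, 0.006 fully in (5 N). Pressed at least 4 mm it frees the mast; let go it springs out, and the mast catches at home or at the first stop.
- mast (a joint): Height of the telescopic mast: 0 down, 0.038 first stop (it passes with the button in), 0.075 second stop, a hard end without a catch. A spring draws it back with 2.4 N at 0 to 5.4 N at 0.075, plus its weight. Without the button it is locked.
- pinch_roller: Loose black pinch roller 26 mm in diameter, 22 mm high with its steel pin. Leave alone.
- reel_spindle: Loose plated reel spindle standing upright, 30 mm foot, 45 mm high. Leave alone.
- cleaning_stick: Loose yellow plastic head-cleaning stick, 145 mm long, 8 mm thick, lying flat. Leave alone.
- screwdriver: Loose screwdriver 170 mm long lying flat. Leave alone.
- jar: Small loose jar, 44 mm in diameter, 55 mm high. Leave alone.
- empty_reel: Loose empty plastic reel, flat ring 90 mm in diameter, 12 mm high. Leave alone.

How it is judged:
By the outcome, as a careful person would: the job done as asked, in the order asked, and still so for the second after the job is handed in, while the arm keeps its last pose, push and grip.
It also fails if it takes over 61 s, if anything falls off the work surface, if the arm or the gripper's body presses on something with over 40 N, if the wrist force passes 120 N, or if a joint passes its speed limit or range.

## Robot

A 6-joint arm with a two-finger parallel gripper is mounted at the origin on the work surface. World frame = base frame: x ahead of the robot, y to its left, z up, the work surface at z = 0. Lengths are in m, angles in rad, forces in N, time in s.
With the tool pointing down it reaches from about 0.325 to 0.85 m from the base axis. Payload 15.5 kg.
Tool frame: the origin (TCP) lies midway between the tips of the shut fingers; the grasp point (between the pads) lies 19 mm behind it; z points along the fingers, y is the line along which they close (so a half turn about z gives the same grasp; the last joint's range is limited). The gripper opens to 91 mm and grips with 3 to 60 N. Pads are 32 mm wide; open, the fingers measure 118 mm over their backs; the gripper's body (76 mm by 178 mm) begins 60 mm behind the grasp point.
Start: joints at [-1.393, 0.494, 1.345, -0, 1.302, -0.096], TCP at [0.169, -0.602, 0.19] pointing down, gripper open.
Joint ranges: [-2.91, 2.91], [-0.82, 2.16], [0.22, 2.67], [-1.22, 4.37], [0.12, 2.79], [-3.08, 3.08]. Speed limits (rad/s): [1.89, 1.89, 2.57, 3.01, 3.01, 3.01].

## Interface

Orientations are given as a rotation vector (axis times angle).
In Python, from rig import manip gives the robot as it stands. The module is installed in compiled form; this text tells all that it offers.
- The arm moves only by the tool drive_tool, never from a script. Its argument "commands" is a list that holds one entry, the list of rows, each a list of 7 numbers: the shift along the world's x, y, z in mm, then the turn, a rotation vector about the world's x, y, z in rad, then the closure in counts, from 0 (fully open) to 255 (shut). In form: [[[dx, dy, dz, wx, wy, wz, claw], ...]]. A call has 1 to 20 rows; each row is the pose to reach, as a shift and turn from the pose commanded when the call began; what a row does not reach only later rows make up. A row lasts 1/10 s, in which the tool goes at most 50 mm and 8.59 degrees, less where a joint would pass 70% of its speed; a pose out of reach is approached as far as the arm can. A call with a gripper value outside its range is refused whole. The fingers move at their own pace and stop on an object; "squeeze" is the grip in N (left out, the last holds). Time passes only in rows, so rows that repeat a pose let the fingers close. It gives the time, the measured TCP pose, the force, the opening and the grip force at its end, in the units of the state.
- manip.get_state(): the state, without advancing time (a new reading comes with each control period).
- manip.grab_frame(name): name is "side" or "top" or "wrist"; returns a dict with "pixels" (384x512x3 uint8, red, green, blue), "depth" (384x512 float32, m along the optical axis (not along the pixel's ray), 0 where there is no reading), "mtx" (3x3 intrinsics, pixels), "k1" (the pictures are not rectified: a ray, as slopes to the right and down, at radius r is drawn at 1 + k1 r^2 times it, then the intrinsics apply), "rvec" (rotation vector, rad) and "tvec" (3), from world to camera coordinates, as OpenCV has them; the wrist camera has in their place "hand_eye" (4x4, takes a point from camera to tool coordinates, whose origin is the TCP and whose axes are the flange's). Camera axes: x right, y down, z forward; pixel columns grow to the right and rows downward; lengths in m; the calibration is good to about 2 mm. A picture is of the moment at which its call begins: read the wrist's pose just before it.
- manip.close_job(): hands the job in; it is judged then, once.
Trained networks look in the newest picture that a camera, given by its name, has taken for a name from the list of things; names that differ only in an ending like _2 or _b are one class to them, and where a whole thing is asked for, a point or a joint stands for the part that bears it (a point fixed in the world has none). Each returns a list of dicts, best first, with "score" (0 to 1); they miss things now and then, are a little off and sometimes report something else, mostly with a low value. They report only what shows in the picture. A call takes as long as a camera call.
- manip.find_in(camera, query): "rect" ([centre column, centre row, width, height] in pixels, round what is visible of it).
The state is a dict: "clock": time; "joints": joint angles; "dq": joint speeds; "joint_efforts": joint torques, N m; "eef_pos": TCP position; "tcp_rot": TCP orientation; "ft_force": force on the tool from outside, world axes, zero at the start; "torque": the same for the moment, N m; "opening": finger opening in m; "grasp_force": force on a finger pad.
Only numpy, scipy, OpenCV 4.12 (cv2) and the standard library are available. Lean on these libraries where they do the work, as an engineer would, in place of code of your own. Each camera call takes 0.05 s, during which the arm holds its last target. There are 200 camera calls.

## Working session

There is one attempt and no reset: what is moved stays moved. The work goes in short steps, Python scripts to look and compute and a tool call to move; the robot and the scene stay as the last step left them, time stands still between calls to the robot, and variables do not carry over. Pictures are saved under pics/ and viewed, at most 10 in all, crops included, and the job is handed in when it is done.

Besides the shell and the picture viewer there is one more tool, called as a command line: name --argument value ..., lists and objects as JSON in quotes. drive_tool: Moves the arm, as the interface text tells. Its arguments: {"type":"object","properties":{"commands":{"type":"array","items":{"type":"array","items":{"type":"array","items":{"type":"number"}}}},"squeeze":{"type":"number"}},"required":["commands"]}

```bash
mkdir -p pics
cat > h.py <<'E'
import numpy as np, cv2
from scipy.spatial.transform import Rotation as R
from rig import manip
def world(f,u,v,d=None,st=None,z=None):
    k=np.array([f['k1'],0,0,0,0],float)
    p=cv2.undistortPoints(np.array([[[u,v]]],float),f['mtx'],k)[0,0]
    ray=np.array([p[0],p[1],1.])
    if 'rvec' in f:
        M=R.from_rotvec(np.ravel(f['rvec'])).as_matrix();c=-M.T@np.ravel(f['tvec']);r=M.T@ray
    else:
        T=np.array(f['hand_eye']);A=R.from_rotvec(st['tcp_rot']).as_matrix()
        r=A@T[:3,:3]@ray;c=A@T[:3,3]+np.array(st['eef_pos'])
    if z is not None: return c+r*(z-c[2])/r[2]
    if d is None: d=f['depth'][int(round(v)),int(round(u))]
    return c+r*d
def proj(f,P):
    return cv2.projectPoints(np.array(P,float).reshape(-1,3),np.ravel(f['rvec']),np.ravel(f['tvec']),f['mtx'],np.array([f['k1'],0,0,0,0],float))[0].reshape(-1,2)
E
python3 - <<'E'
from h import *
print(manip.get_state())
ims=[]
for n in ['top','side']:
    f=manip.grab_frame(n); cv2.imwrite(f'pics/{n}0.png',f['pixels'][...,::-1])
    np.savez(f'{n}0.npz',**f)
    for q in ['rig','wheel','crank_grip','carriage','camera_head','release','pinch_roller','reel_spindle','cleaning_stick','screwdriver','jar','empty_reel']:
        for x in manip.find_in(n,q)[:1]:
            u,v=x['rect'][:2]; print(n,q,round(x['score'],2),np.round(x['rect'],1),np.round(world(f,u,v),3))
E
```

```text
{'clock': 0.0, 'joints': array([-1.39251568e+00,  4.94207073e-01,  1.34609227e+00,  1.35533418e-05,
        1.30251459e+00, -9.55051854e-02]), 'dq': array([-0.00050986, -0.00125808,  0.00180855, -0.00014483,  0.00132791,
       -0.00013105]), 'joint_efforts': array([ 6.30088136e-03, -8.78810406e+01, -3.81847501e+01,  7.10175815e-02,
        5.37975621e-02, -1.13482538e-04]), 'eef_pos': array([ 0.16892097, -0.6013309 ,  0.1895366 ]), 'tcp_rot': array([-3.11099381e+00, -4.28547636e-01,  5.88450257e-05]), 'ft_force': array([-0.66701933,  0.80802763, -0.6830177 ]), 'torque': array([-0.00232209,  0.01804009, -0.01517046]), 'grasp_force': 0.0, 'opening': 0.09114400905928734}
top rig 0.95 [340.8 207.3 113.9  46.6] [ 0.502 -0.1    0.141]
top wheel 0.59 [378.7 209.5  30.8  38.2] [ 0.502 -0.214  0.074]
top carriage 0.85 [313.  203.4  60.2  30.1] [ 0.522 -0.048  0.03 ]
top camera_head 0.86 [314.4 195.4  62.3  24.2] [ 0.544 -0.053  0.023]
top pinch_roller 0.45 [313.4 243.3  10.2  12. ] [ 0.414 -0.049  0.023]
top cleaning_stick 0.69 [397.4 171.3  16.   44.7] [ 0.615 -0.292  0.004]
top screwdriver
[... 158 characters left out ...]
.4] [ 0.39  -0.283 -0.004]
side rig 0.62 [272.5 289.2  56.4 148.6] [ 0.522 -0.104  0.048]
side wheel 0.56 [273.3 325.4  51.   56.1] [ 0.501 -0.207  0.074]
side crank_grip 0.61 [259.8 307.6  11.4  23.8] [ 0.479 -0.185  0.108]
side carriage 0.88 [272.6 260.6  36.5  91. ] [ 0.52  -0.105  0.142]
side camera_head 0.75 [270.3 245.2  22.6  58.3] [ 0.53  -0.04   0.115]
side release 0.36 [240.9 172.1  65.2  12.8] [0.525 0.326 0.018]
side reel_spindle 0.61 [321.4 303.8  16.9  16.3] [ 0.623 -0.135  0.011]
side screwdriver 0.84 [239.2 173.4  64.7  12.3] [0.519 0.32  0.018]
side jar 0.81 [320.6 269.8  22.8  29.1] [ 0.636 -0.073  0.049]
side empty_reel 0.82 [221.6 372.7  46.1  22.6] [ 0.392 -0.254  0.014]
```

Run:
```python
import cv2,numpy as np
a=cv2.imread('pics/top0.png')[150:280,230:430]; b=cv2.imread('pics/side0.png')[150:384,190:360]
cv2.imwrite('pics/topc.png',cv2.resize(a,None,fx=4,fy=4,interpolation=2)); cv2.imwrite('pics/sidec.png',cv2.resize(b,None,fx=2.5,fy=2.5,interpolation=2))
```

```text
(no output)
```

View pics/topc.png

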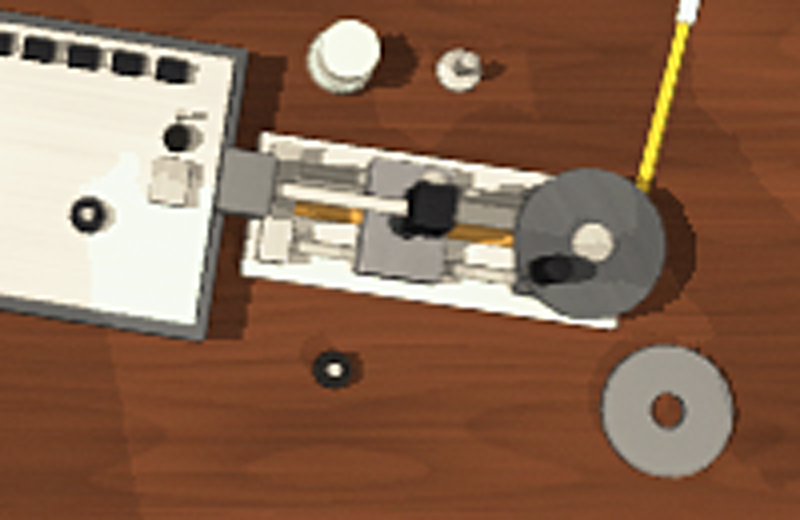

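View pics/sidec.png

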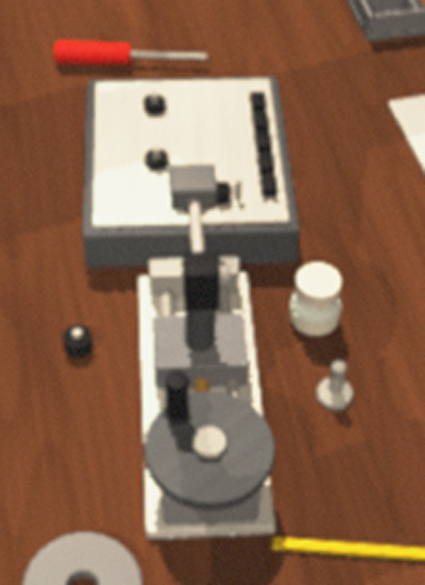

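The top picture shows the wheel hub at about (378,211) with the knob at (367,217), on its -x/+y side. The head is at (338,202) with its button facing up the image (+x), and the carriage is short of the stop. The side picture agrees, and no loose part lies near the arm's path at working height. Next I'll measure from the point cloud.

```bash
cat >> h.py <<'E'
def cloud(f):
    v,u=np.mgrid[0:384,0:512]; d=f['depth'].ravel()
    p=cv2.undistortPoints(np.stack([u.ravel(),v.ravel()],1).astype(float)[:,None],f['mtx'],np.array([f['k1'],0,0,0,0],float))[:,0]
    X=np.c_[p,np.ones(len(p))]*d[:,None]
    M=R.from_rotvec(np.ravel(f['rvec'])).as_matrix()
    W=(X-np.ravel(f['tvec']))@M
    W[d<=0]=np.nan
    return W
def sel(W,x,y,z):
    return W[(W[:,0]>x[0])&(W[:,0]<x[1])&(W[:,1]>y[0])&(W[:,1]<y[1])&(W[:,2]>z[0])&(W[:,2]<z[1])]
E
python3 - <<'E'
from h import *
st=manip.get_state(); print(R.from_rotvec(st['tcp_rot']).as_matrix().round(3))
for n in ['top','side']:
    f=dict(np.load(n+'0.npz')); W=cloud(f)
    t=sel(W,(.3,.7),(-.45,-.3),(-.02,.02)); print(n,'table z',np.median(t[:,2]),t[:,2].std())
    d=sel(W,(.42,.6),(-.3,-.12),(.060,.078)); 
    if len(d)>20:
        (c,r)=cv2.minEnclosingCircle(d[:,:2].astype(np.float32)*1000); print(' disc',len(d),c,r,d[:,2].mean(),d[:,:2].mean(0))
    k=sel(W,(.42,.6),(-.3,-.12),(.085,.125)); print(' knob',len(k),k.mean(0),k.min(0),k.max(0))
    k=sel(W,(.42,.6),(-.3,-.12),(.107,.125)); print(' knobtop',len(k),k.mean(0))
    h=sel(W,(.47,.6),(-.13,.03),(.138,.155)); print(' headtop',len(h),h.mean(0),h.min(0),h.max(0))
    ca=sel(W,(.47,.6),(.02,.1),(.115,.135)); print(' camtop',len(ca),ca.mean(0))
    b=sel(W,(.42,.62),(-.25,.06),(.006,.018)); print(' bed',len(b),cv2.minAreaRect(b[:,:2].astype(np.float32)*1000))
    c=sel(W,(.42,.62),(-.15,.06),(.03,.06)); print(' block z30-60'); 
    hist=np.histogram(c[:,1],bins=np.arange(-.15,.07,.01)); print(hist[0])
    hz=np.histogram(c[:,2],bins=np.arange(.03,.061,.003)); print(hz[0])
E
```

```text
[[ 0.963  0.27   0.   ]
 [ 0.27  -0.963 -0.   ]
 [ 0.     0.    -1.   ]]
top table z -0.00047328781018699006 0.0028447730156660614
 disc 1061 (499.7718811035156, -210.52182006835938) 50.28351593017578 0.06846340128402183 [ 0.50045819 -0.21177505]
 knob 59 [ 0.48083245 -0.17477724  0.10791438] [ 0.47269608 -0.18517917  0.08767034] [ 0.49044965 -0.16787758  0.11740426]
 knobtop 41 [ 0.48114422 -0.17678457  0.11258808]
 headtop 128 [ 0.5170334  -0.09486393  0.14372555] [ 0.50230056 -0.1086388   0.13838966] [ 0.53256435 -0.08087497  0.1486633 ]
 camtop 97 [0.53294265 0.02818333 0.12426641]
 bed 1151 ((520.013671875, -94.41513061523438), (308.3290710449219, 199.43417358398438), 89.95861053466797)
 block z30-60
[  5   6  12  47  56  71  95  91  60  18  13   2  29  79  64   9  28  86
 223 209 206]
[ 38   8  40 174 315 411 283 101  20  19]
side table z 0.0016646909091894335 0.002749200465692211
 disc 1892 (500.77081298828125, -210.27621459960938) 50.86618423461914 0.07025873890106098 [ 0.49987435 -0.21564071]
 knob 134 [ 0.48053868 -0.18064355  0.10642667] [ 0.47315088 -0.18722194  0.08502078] [ 0.48911084 -0.16765927  0.11832848]
 knobtop 79 [ 0.48111199 -0.1787824   0.11364424]
 headtop 189 [ 0.51748146 -0.09526006  0.14547394] [ 0.50221434 -0.10829826  0.138102  ] [ 0.53857885 -0.07782024  0.14969404]
 camtop 105 [0.53408555 0.02850267 0.12786964]
 bed 1357 ((520.1146850585938, -102.01177978515625), (199.4181365966797, 295.7451477050781), 0.09602883458137512)
 block z30-60
[  0   6 120 194 164 114  89  96  81  31  15   6  18  83  67  26  91 223
 341 316 215]
[122 116 112 131 250 618 489 315 107  36]
```

drive_tool --commands '[[[312,424,0,0,0,1.157,0],[312,424,0,0,0,1.157,0],[312,424,0,0,0,1.157,0],[312,424,0,0,0,1.157,0],[312,424,0,0,0,1.157,0],[312,424,0,0,0,1.157,0],[312,424,0,0,0,1.157,0],[312,424,0,0,0,1.157,0],[312,424,0,0,0,1.157,0],[312,424,0,0,0,1.157,0],[312,424,0,0,0,1.157,0],[312,424,0,0,0,1.157,0],[312,424,0,0,0,1.157,0],[312,424,0,0,0,1.157,0],[312,424,0,0,0,1.157,0],[312,424,0,0,0,1.157,0],[312,424,0,0,0,1.157,0],[312,424,0,0,0,1.157,0]]]' --squeeze 15

```text
clock: 3.1
eef_pos: [0.4809, -0.178, 0.1902]
tcp_rot: [2.372, 2.06, 0.0]
ft_force: [-0.4, 0.2, -1.2]
opening: 0.0913
grasp_force: 0.0
```

Run:
```python
from h import *
st=manip.get_state(); f=manip.grab_frame('wrist'); cv2.imwrite('pics/w1.png',f['pixels'][...,::-1])
print(st['clock'],st['eef_pos'],R.from_rotvec(st['tcp_rot']).as_matrix().round(3),st['joints'].round(2),st['ft_force'])
for q in ['crank_grip','wheel','wheel_hub','camera_head']:
    for x in manip.find_in('wrist',q)[:1]: print(q,x,world(f,*x['rect'][:2],st=st))
```

```text
3.1 [ 0.4808755  -0.17803171  0.19015095] [[ 0.14  0.99  0.  ]
 [ 0.99 -0.14 -0.  ]
 [-0.    0.   -1.  ]] [-0.47  0.34  1.62 -0.    1.19 -0.33] [-0.38830495  0.18468764 -1.15607131]
crank_grip {'rect': [250.4, 185.9, 23.0, 23.7], 'score': 0.89} [ 0.48081208 -0.17432389  0.11165968]
wheel {'rect': [271.7, 201.8, 91.6, 86.3], 'score': 0.56} [ 0.49962894 -0.20462321  0.074753  ]
wheel_hub {'rect': [273.2, 202.7, 84.8, 88.4], 'score': 0.88} [ 0.50112857 -0.20611861  0.07396262]
camera_head {'rect': [285.0, 54.5, 49.4, 104.9], 'score': 0.63} [ 0.53846274 -0.05129999  0.01054323]
```

View pics/w1.png

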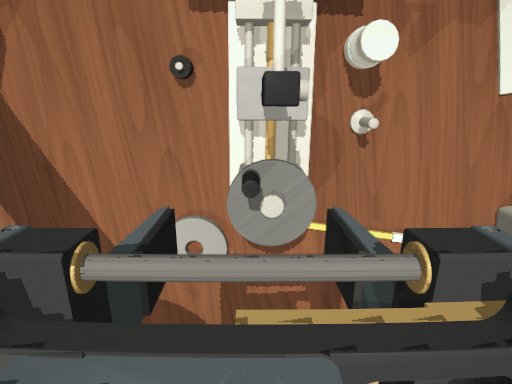

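The wrist picture shows the knob at (251,183), the hub at (272,206) and the rig's rails running vertically, so the -8° yaw fits. Next I'll descend and grip the knob.

drive_tool --commands '[[[0,1.5,-40,0,0,0,0],[0,1.5,-80,0,0,0,60],[0,1.5,-111,0,0,0,100],[0,1.5,-111,0,0,0,150],[0,1.5,-111,0,0,0,255],[0,1.5,-111,0,0,0,255],[0,1.5,-111,0,0,0,255],[0,1.5,-111,0,0,0,255],[0,1.5,-111,0,0,0,255],[0,1.5,-111,0,0,0,255]]]' --squeeze 20

```text
clock: 4.35
eef_pos: [0.4811, -0.1763, 0.0795]
tcp_rot: [2.371, 2.06, 0.0]
ft_force: [-0.4, 0.3, 0.3]
opening: 0.0219
grasp_force: 0.0
```

```bash
cat > circ.py <<'E'
import sys,numpy as np,json
a0,a1,n,hx,hy,px,py=map(float,sys.argv[1:8])
r=[[round(hx+38*np.cos(a)-px,1),round(hy+38*np.sin(a)-py,1),0,0,0,0,255] for a in np.radians(np.linspace(a0,a1,int(n)+1)[1:])]
print(json.dumps(r))
E
python3 circ.py 118.9 -187.1 17 500 -210.5 481.1 -176.3
python3 - <<'E'
from h import *
st=manip.get_state();print(st['eef_pos'])
E
```

```text
[[11.7, 3.1, 0, 0, 0, 0, 255], [23.6, 3.5, 0, 0, 0, 0, 255], [35.0, 0.2, 0, 0, 0, 0, 255], [44.9, -6.5, 0, 0, 0, 0, 255], [52.2, -15.8, 0, 0, 0, 0, 255], [56.2, -27.0, 0, 0, 0, 0, 255], [56.6, -38.9, 0, 0, 0, 0, 255], [53.3, -50.3, 0, 0, 0, 0, 255], [46.6, -60.2, 0, 0, 0, 0, 255], [37.3, -67.5, 0, 0, 0, 0, 255], [26.1, -71.5, 0, 0, 0, 0, 255], [14.2, -71.9, 0, 0, 0, 0, 255], [2.8, -68.6, 0, 0, 0, 0, 255], [-7.1, -61.9, 0, 0, 0, 0, 255], [-14.4, -52.6, 0, 0, 0, 0, 255], [-18.4, -41.4, 0, 0, 0, 0, 255], [-18.8, -29.5, 0, 0, 0, 0, 255]]
[ 0.48111838 -0.17629299  0.07945138]
```

drive_tool --commands '[[[0,0,0,0,0,0,255],[0,0,0,0,0,0,255],[0,0,0,0,0,0,255],[11.7,3.1,0,0,0,0,255],[23.6,3.5,0,0,0,0,255],[35.0,0.2,0,0,0,0,255],[44.9,-6.5,0,0,0,0,255],[52.2,-15.8,0,0,0,0,255],[56.2,-27.0,0,0,0,0,255]]]' --squeeze 20

```text
clock: 5.25
eef_pos: [0.5383, -0.2034, 0.0792]
tcp_rot: [2.371, 2.061, 0.0]
ft_force: [-1.8, 0.8, 5.9]
opening: 0.0168
grasp_force: 20.0
```

```bash
python3 circ.py 10.9 -349.1 20 500 -210.5 537.3 -203.3
```

```text
[[0.4, -11.9, 0, 0, 0, 0, 255], [-2.9, -23.3, 0, 0, 0, 0, 255], [-9.6, -33.2, 0, 0, 0, 0, 255], [-18.9, -40.5, 0, 0, 0, 0, 255], [-30.1, -44.5, 0, 0, 0, 0, 255], [-42.0, -44.9, 0, 0, 0, 0, 255], [-53.4, -41.6, 0, 0, 0, 0, 255], [-63.3, -34.9, 0, 0, 0, 0, 255], [-70.6, -25.6, 0, 0, 0, 0, 255], [-74.6, -14.4, 0, 0, 0, 0, 255], [-75.0, -2.5, 0, 0, 0, 0, 255], [-71.7, 8.9, 0, 0, 0, 0, 255], [-65.0, 18.8, 0, 0, 0, 0, 255], [-55.7, 26.1, 0, 0, 0, 0, 255], [-44.5, 30.1, 0, 0, 0, 0, 255], [-32.6, 30.5, 0, 0, 0, 0, 255], [-21.2, 27.2, 0, 0, 0, 0, 255], [-11.3, 20.5, 0, 0, 0, 0, 255], [-4.0, 11.2, 0, 0, 0, 0, 255], [0.0, -0.0, 0, 0, 0, 0, 255]]
```

drive_tool --commands '[[[0.4,-11.9,0,0,0,0,255],[-2.9,-23.3,0,0,0,0,255],[-9.6,-33.2,0,0,0,0,255],[-18.9,-40.5,0,0,0,0,255],[-30.1,-44.5,0,0,0,0,255],[-42.0,-44.9,0,0,0,0,255],[-53.4,-41.6,0,0,0,0,255],[-63.3,-34.9,0,0,0,0,255],[-70.6,-25.6,0,0,0,0,255],[-74.6,-14.4,0,0,0,0,255],[-75.0,-2.5,0,0,0,0,255],[-71.7,8.9,0,0,0,0,255],[-65.0,18.8,0,0,0,0,255],[-55.7,26.1,0,0,0,0,255],[-44.5,30.1,0,0,0,0,255],[-32.6,30.5,0,0,0,0,255],[-21.2,27.2,0,0,0,0,255],[-11.3,20.5,0,0,0,0,255],[-4.0,11.2,0,0,0,0,255],[0,0,0,0,0,0,255]]]'

```text
clock: 7.25
eef_pos: [0.5378, -0.202, 0.0791]
tcp_rot: [-2.37, -2.062, 0.0]
ft_force: [-2.3, 0.4, 8.4]
opening: 0.0165
grasp_force: 20.0
```

```bash
python3 circ.py 10.9 -331.1 19 500 -210.5 537.3 -203.3|cut -c1-30
python3 - <<'E'
from h import *
st=manip.get_state();print(st['eef_pos'],st['ft_force'],st['opening'])
f=manip.grab_frame('top');W=cloud(f)
h=sel(W,(.47,.6),(-.13,.03),(.138,.155)); print(' headtop',len(h),h.mean(0))
E
```

```text
[[0.4, -11.9, 0, 0, 0, 0, 255]
[ 0.53780739 -0.20203526  0.07910587] [-2.26744878  0.40392468  8.38616593] 0.01654403610287861
 headtop 129 [ 0.52149475 -0.06944108  0.14348285]
```

drive_tool --commands '[[[0.4,-11.9,0,0,0,0,255],[-2.9,-23.3,0,0,0,0,255],[-9.6,-33.2,0,0,0,0,255],[-18.9,-40.5,0,0,0,0,255],[-30.1,-44.5,0,0,0,0,255],[-42.0,-44.9,0,0,0,0,255],[-53.4,-41.6,0,0,0,0,255],[-63.3,-34.9,0,0,0,0,255],[-70.6,-25.6,0,0,0,0,255],[-74.6,-14.4,0,0,0,0,255],[-75.0,-2.5,0,0,0,0,255],[-71.7,8.9,0,0,0,0,255],[-65.0,18.8,0,0,0,0,255],[-55.7,26.1,0,0,0,0,255],[-44.5,30.1,0,0,0,0,255],[-32.6,30.5,0,0,0,0,255],[-21.2,27.2,0,0,0,0,255],[-11.3,20.5,0,0,0,0,255],[-4.0,11.2,0,0,0,0,255],[0,0,0,0,0,0,255]]]'

```text
clock: 9.3
eef_pos: [0.5378, -0.202, 0.0791]
tcp_rot: [-2.37, -2.062, 0.0]
ft_force: [-1.2, 1.5, 8.8]
opening: 0.0174
grasp_force: 20.0
```

drive_tool --commands '[[[0.6,-4,0,0,0,0,255],[0.7,-7,0,0,0,0,255],[0.5,-9,0,0,0,0,255],[0.5,-9,0,0,0,0,255]]]'

```text
clock: 9.7
eef_pos: [0.538, -0.2112, 0.0792]
tcp_rot: [-2.371, -2.061, -0.0]
ft_force: [-0.9, 0.9, 7.3]
opening: 0.0169
grasp_force: 20.0
```

drive_tool --commands '[[[-0.4,-3,0,0,0,0,255],[-0.6,-5,0,0,0,0,255],[-0.6,-5,0,0,0,0,255]]]'

```text
clock: 10.0
eef_pos: [0.5374, -0.2161, 0.0791]
tcp_rot: [-2.371, -2.061, -0.0]
ft_force: [-0.2, 2.4, 7.7]
opening: 0.017
grasp_force: 20.0
```

drive_tool --commands '[[[-0.2,-1,0,0,0,0,255],[-0.4,-2,0,0,0,0,255],[-0.4,-2,0,0,0,0,255]]]'

```text
clock: 10.3
eef_pos: [0.537, -0.2177, 0.0791]
tcp_rot: [-2.37, -2.061, -0.001]
ft_force: [0.4, 4.9, 7.8]
opening: 0.0169
grasp_force: 20.0
```

drive_tool --commands '[[[-0.2,-1,0,0,0,0,255],[-0.3,-1.5,0,0,0,0,255],[-0.3,-1.5,0,0,0,0,255]]]'

```text
clock: 10.6
eef_pos: [0.5367, -0.2185, 0.0791]
tcp_rot: [-2.369, -2.06, -0.001]
ft_force: [2.0, 9.2, 8.4]
opening: 0.0174
grasp_force: 20.0
```

Run:
```python
from h import *
f=manip.grab_frame('top');W=cloud(f);np.savez('top1.npz',**f)
h=sel(W,(.47,.6),(-.13,.03),(.138,.155)); print(' headtop',len(h),h.mean(0))
```

```text
headtop 38 [ 0.53365418 -0.05003972  0.14358054]
```

drive_tool --commands '[[[0.2,2,0,0,0,0,255],[0.2,2,0,0,0,0,100],[0.2,2,0,0,0,0,0],[0.2,2,0,0,0,0,0],[0.2,2,0,0,0,0,0],[0.2,2,0,0,0,0,0],[0,2,40,0,0,0,0],[0,2,80,0,0,0,0],[0,2,121,0,0,0,0],[0,2,121,0,0,0,0]]]'

```text
clock: 11.65
eef_pos: [0.5388, -0.2201, 0.2054]
tcp_rot: [2.366, 2.055, 0.005]
ft_force: [-0.2, -0.1, -0.7]
opening: 0.0864
grasp_force: 0.0
```

Run:
```python
from h import *
st=manip.get_state();print(st['eef_pos'],st['ft_force'],st['opening'])
w=manip.grab_frame('wrist'); cv2.imwrite('pics/w2.png',w['pixels'][...,::-1])
for q in ['camera_head','release','head_grip','carriage','crank_grip']:
    for x in manip.find_in('wrist',q)[:1]: print(q,x,world(w,*x['rect'][:2],st=st))
for n in ['top','side']:
    f=manip.grab_frame(n);W=cloud(f)
    h=sel(W,(.47,.6),(-.1,.03),(.138,.155)); print(n,' headtop',len(h),h.mean(0),h.min(0),h.max(0))
    if len(h): print(cv2.minAreaRect(h[:,:2].astype(np.float32)*1000))
    ca=sel(W,(.47,.6),(.05,.15),(.115,.135)); print(' camtop',len(ca),ca.mean(0))
    k=sel(W,(.42,.6),(-.3,-.12),(.107,.125)); print(' knobtop',len(k),k.mean(0))
```

```text
[ 0.53884962 -0.22006469  0.20544763] [-0.17390286 -0.06321882 -0.66850843] 0.08637645864353882
camera_head {'rect': [201.9, 7.2, 34.4, 11.8], 'score': 0.66} [ 0.5203748  -0.05929077  0.11726204]
head_grip {'rect': [203.6, 7.8, 39.8, 15.5], 'score': 0.84} [ 0.52166326 -0.0597963   0.11672014]
carriage {'rect': [213.7, 26.5, 73.7, 48.5], 'score': 0.96} [ 0.52320252 -0.05966623  0.05202046]
crank_grip {'rect': [247.2, 178.1, 21.0, 20.9], 'score': 0.88} [ 0.53696255 -0.2122089   0.11277014]
top  headtop 125 [ 0.5238229  -0.04830906  0.14380465] [ 0.50977142 -0.06192333  0.13936902] [ 0.5397161  -0.03447805  0.15000191]
((524.0712280273438, -48.7263298034668), (26.573373794555664, 27.72759437561035), 79.5387191772461)
 camtop 205 [0.54003745 0.06632773 0.12443045]
 knobtop 42 [ 0.53739902 -0.21502758  0.11287728]<stdin>:8: RuntimeWarning: Mean of empty slice.
  ret = um.true_divide(
Traceback (most recent call last):
ValueError: zero-size array to reduction operation minimum which has no identity
```

View pics/w2.png

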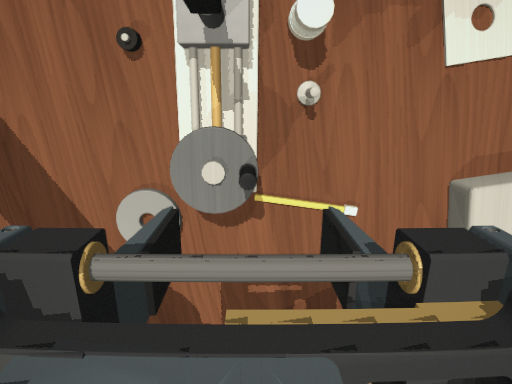

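The wrist picture shows the knob at (247,177), directly to rig +x of the hub at (213,172), and the carriage up at the top of the frame. That's the end position, and the head's 47 mm of travel fits 2.36 turns. I'll go over the head next.

drive_tool --commands '[[[-14,171.6,0,0,0,0,0],[-14,171.6,0,0,0,0,0],[-14,171.6,0,0,0,0,0],[-14,171.6,0,0,0,0,0],[-14,171.6,0,0,0,0,0],[-14,171.6,0,0,0,0,0],[-14,171.6,0,0,0,0,0]]]'

```text
clock: 12.75
eef_pos: [0.5225, -0.0478, 0.1999]
tcp_rot: [-2.372, -2.06, 0.0]
ft_force: [-0.3, -0.9, -0.2]
opening: 0.0911
grasp_force: 0.0
```

Run:
```python
from h import *
st=manip.get_state();print(st['eef_pos'],R.from_rotvec(st['tcp_rot']).as_matrix().round(3),st['opening'])
w=manip.grab_frame('wrist'); cv2.imwrite('pics/w3.png',w['pixels'][...,::-1])
for q in ['camera_head','release','head_grip','carriage','crank_grip']:
    for x in manip.find_in('wrist',q)[:1]: print(q,x,world(w,*x['rect'][:2],st=st))
```

```text
[ 0.52250286 -0.04784398  0.19987733] [[ 0.14  0.99 -0.  ]
 [ 0.99 -0.14 -0.  ]
 [-0.   -0.   -1.  ]] 0.09107773641367117
camera_head {'rect': [253.7, 123.5, 53.7, 175.3], 'score': 0.88} [0.53328874 0.0114041  0.11295855]
release {'rect': [272.8, 188.9, 12.3, 21.6], 'score': 0.45} [ 0.54213961 -0.04564076  0.13657488]
head_grip {'rect': [253.3, 122.6, 49.8, 181.0], 'score': 0.95} [0.53303537 0.01233819 0.11461066]
carriage {'rect': [252.3, 124.4, 67.4, 174.8], 'score': 0.88} [0.53191864 0.01088015 0.11463454]
crank_grip {'rect': [280.1, 306.1, 16.2, 5.7], 'score': 0.41} [ 0.53546855 -0.20688398  0.08343728]
```

View pics/w3.png

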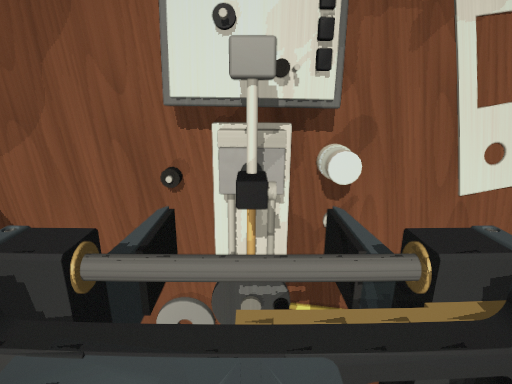

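The wrist picture shows the head centred between the fingers at (252,190), with its button on the right at (273,189). Next I'll descend to the grip height and close.

drive_tool --commands '[[[2.4,-0.7,-40,0,0,0,0],[2.4,-0.7,-75,0,0,0,0],[2.4,-0.7,-91,0,0,0,0],[2.4,-0.7,-91,0,0,0,0],[2.4,-0.7,-91,0,0,0,255],[2.4,-0.7,-91,0,0,0,255],[2.4,-0.7,-91,0,0,0,255],[2.4,-0.7,-91,0,0,0,255],[2.4,-0.7,-91,0,0,0,255],[2.4,-0.7,-91,0,0,0,255],[2.4,-0.7,-91,0,0,0,255],[2.4,-0.7,-91,0,0,0,255],[2.4,-0.7,-91,0,0,0,255],[2.4,-0.7,-91,0,0,0,255]]]' --squeeze 35

```text
clock: 14.45
eef_pos: [0.5242, -0.0477, 0.1092]
tcp_rot: [-2.371, -2.06, 0.001]
ft_force: [-3.7, 0.3, 6.1]
opening: 0.0285
grasp_force: 35.0
```

The opening reads 28.5 mm. The knob read about 1.2 mm under, so that is about 30 mm and the button is in. Now I'll lift.

drive_tool --commands '[[[0,0,3,0,0,0,255],[0,0,8,0,0,0,255],[0,0,14,0,0,0,255],[0,0,20,0,0,0,255],[0,0,26,0,0,0,255],[0,0,32,0,0,0,255],[0,0,38,0,0,0,255],[0,0,44,0,0,0,255],[0,0,50,0,0,0,255],[0,0,56,0,0,0,255],[0,0,62,0,0,0,255],[0,0,67,0,0,0,255],[0,0,70,0,0,0,255],[0,0,70,0,0,0,255]]]'

```text
clock: 15.85
eef_pos: [0.5244, -0.0477, 0.1796]
tcp_rot: [-2.371, -2.06, 0.0]
ft_force: [-4.5, 0.4, -6.8]
opening: 0.0284
grasp_force: 35.0
```

drive_tool --commands '[[[0,0,2,0,0,0,255],[0,0,4,0,0,0,255],[0,0,5,0,0,0,255],[0,0,5,0,0,0,255]]]'

```text
clock: 16.25
eef_pos: [0.5244, -0.0477, 0.1843]
tcp_rot: [-2.371, -2.06, 0.001]
ft_force: [-5.7, 0.7, -7.0]
opening: 0.0284
grasp_force: 35.0
```

drive_tool --commands '[[[0,0,0.5,0,0,0,255],[0,0,1,0,0,0,255],[0,0,1,0,0,0,255]]]'

```text
clock: 16.55
eef_pos: [0.5243, -0.0477, 0.1845]
tcp_rot: [-2.371, -2.06, 0.001]
ft_force: [-2.8, 0.4, -22.3]
opening: 0.0285
grasp_force: 35.0
```

Run:
```python
from h import *
f=manip.grab_frame('top');W=cloud(f)
for n in ['top','side']:
    f=manip.grab_frame(n);W=cloud(f)
    ca=sel(W,(.50,.58),(.04,.12),(.15,.23)); print(n,len(ca),np.median(ca,0))
cv2.imwrite('pics/s4.png',cv2.resize(f['pixels'][120:384,150:400,::-1],None,fx=2,fy=2))
```

```text
top 277 [0.53929869 0.06539514 0.19932051]
side 82 [0.5429812  0.05191022 0.19978558]
```

View pics/s4.png

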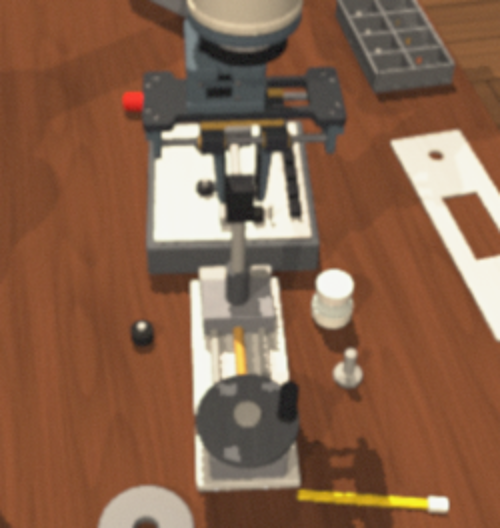

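The picture shows the mast extended with the head in the fingers, the knob at rig +x (288,400) and the loose parts where they were. The camera top has risen 75 mm and the force jump confirms the second stop. I'll check that it holds steady.

drive_tool --commands '[[[0,0,-0.3,0,0,0,255],[0,0,-0.3,0,0,0,255],[0,0,-0.3,0,0,0,255],[0,0,-0.3,0,0,0,255],[0,0,-0.3,0,0,0,255]]]'

```text
clock: 17.2
eef_pos: [0.5244, -0.0477, 0.1846]
tcp_rot: [-2.371, -2.06, 0.001]
ft_force: [-4.5, 1.1, -24.5]
opening: 0.0282
grasp_force: 35.0
```

drive_tool --commands '[[[0,0,0,0,0,0,255],[0,0,0,0,0,0,255],[0,0,0,0,0,0,255],[0,0,0,0,0,0,255],[0,0,0,0,0,0,255]]]'

```text
clock: 17.7
eef_pos: [0.5244, -0.0477, 0.1846]
tcp_rot: [-2.371, -2.06, 0.001]
ft_force: [-5.9, 0.7, -23.9]
opening: 0.0286
grasp_force: 35.0
```

The force and pose hold steady against the stop, so I'm handing in.

```bash
python3 -c "
from rig import manip
print(manip.close_job())"
```

```text
the job is handed in; nothing more can be done
None
```

The job is handed in at about 18 s: I wound the carriage to its stop with the mast down, then drew the mast up to its second stop, and the gripper still holds the head there with the button in; the loose parts looked undisturbed in the last picture, and no verdict came back.

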